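# Stack a test board on spacer sticks

### The arm

A 6-joint arm with a two-finger parallel gripper is mounted at the origin on a cart in front of the work surface, level with it; the furniture and walls round the work are solid. World frame = base frame: x ahead of the robot, y to its left, z up, the work surface at z = 0. Lengths are in mm, angles in degrees, forces in N, time in s.
With the tool pointing down it reaches from about 350 to 850 mm from the base axis. Payload 8.1 kg.
Tool frame: the origin (TCP) lies between the finger pads; the fingertips stand 17 mm ahead of it and the grasp point (between the pads) lies 2 mm behind it; z points along the fingers, y is the line along which they close (so a half turn about z gives the same grasp; the last joint's range is limited). The gripper opens to 85 mm and grips with 20 to 120 N. Pads are 22 mm wide; open, the fingers measure 114 mm over their backs; the gripper's body (76 mm by 85 mm) begins 54 mm behind the grasp point. The pads swing forward as they close: fully open they stand 13 mm farther back than shut.
Start: joints at [-71.012, 7.471, 85.268, -0, 87.261, -4.893], TCP at [242.922, -548.629, 222.692] pointing down, gripper open.
Joint ranges: [-169.43, 169.43], [-51.17, 129.36], [1.28, 143.12], [-76.62, 256.62], [0, 156.53], [-152.29, 152.29]. Speed limits (degrees/s): [136.94, 136.94, 159.86, 180, 180, 180].

### API

Orientations are given as [roll, pitch, yaw] about the fixed x, y, z axes, in that order (R = Rz(yaw) Ry(pitch) Rx(roll)).
In Python, from bench import sense, snapshot, hand_in, trace, place_of gives the robot as it stands.
- The arm moves only by the shell command python3 -m handwheel 'ROWS' [FORCE]. ROWS is JSON, a list of rows, each a list of 7 numbers: the opening, from -1 (shut) to 1 (fully open), then the shift along the tool's x, y, z in cm, then the turn, a rotation vector about the tool's x, y, z in rad. A call has 1 to 12 rows; each row shifts and turns the commanded pose from where the row before left it, along the tool's axes as they then stand; what a row does not reach is not made up. A row lasts 1/12 s, in which the tool goes at most 41.7 mm and 7.16 degrees, less where a joint would pass 70% of its speed; a pose out of reach is approached as far as the arm can. A call with a gripper value outside its range is refused whole. The fingers move at their own pace and stop on an object; FORCE is the grip in N (left out, the last holds). Time passes only in rows, so rows that do not move let the fingers close. It gives the time, the measured TCP pose, the force, the opening and the grip force at its end, in the units of the state.
- sense(): the state, without advancing time (a new reading comes with each control period).
- snapshot(name): name is "side" or "top"; returns a dict with "image" (420x560x3 uint8, red, green, blue), "intrinsics" (3x3 intrinsics, pixels), "R" (3x3) and "t" (3): a world point X has camera coordinates R X + t. Camera axes: x right, y down, z forward; pixel columns grow to the right and rows downward; lengths in mm; the calibration is good to about 2 mm. A picture is of the moment at which its call begins. There is no depth.
- hand_in(): hands the job in; it is judged then, once.
Trained networks look in a picture, given as the dict that the camera call returned (one of the last four; its "shot" number tells which), for a name from the list of things; names that differ only in an ending like _2 or _b are one class to them, and where a whole thing is asked for, a point or a joint stands for the part that bears it (a point fixed in the world has none). Each returns a list of dicts, best first, with "conf" (0 to 1); they miss things now and then, are a little off and sometimes report something else, mostly with a low value. They report only what shows in the picture. A call takes as long as a camera call. They do not tell look-alikes from the thing itself.
- trace(picture, query): "pixels" (420x560 bool, what is visible of it).
- place_of(picture, query): "location" ([x, y, z] in mm, in world coordinates, good to about 4 mm: a listed point, or the origin of a listed thing).
The state is a dict: "time": time; "joint_pos": joint angles; "qd": joint speeds; "joint_efforts": joint torques, N m; "tool_pos": TCP position; "tcp_rot": TCP orientation; "ft_force": force on the tool from outside, world axes, zero at the start; "wrist_torque": the same for the moment, N m; "finger_gap": finger opening in mm; "grip_force": force on a finger pad.
Only numpy, scipy, OpenCV 4.12 (cv2) and the standard library are available. Lean on these libraries where they do the work, as an engineer would, in place of code of your own. Each camera call takes 0.05 s, during which the arm holds its last target. There are 200 camera calls.

### The job

Take the two wooden spacer sticks out of the sloped rack and lay them flat across the wide aluminium board, one near each end but a little in from it, each crossing the board's long sides squarely. Then lower the narrow aluminium board gently, without letting it drop, onto both sticks, centred over the wide board and running the same way, so that air can pass between the boards. Leave the wide board and the other things on the bench where they are.

Things in the scene. Friction and masses are not known exactly. Their poses are not given: they have to be found in the camera images.
- rack: Grey rack fixed to the bench, foot 116 x 104 mm, about 110 mm tall. Two cheeks (16 mm thick, 62 mm clear between) rise at 30 degrees from its front (-x) to its back (+x), each with two notches 18 mm wide, 8 mm deep, square to the slope, 60 mm apart along it, holding the sticks' ends; free air under the sticks' middles. Origin: centre of its underside; z up, y along the sticks.
- stick_low: Light wooden spacer stick, 16 x 16 x 100 mm, about 20 g, loose in the rack's lower (front) notches, sunk 8 mm in them near its ends. Origin: its centre. y: long axis; in the rack its z is the slope's outward normal (30 degrees from vertical, leaning to the rack's front; the way out of the notch), x points up the slope.
- stick_high: The second, identical spacer stick, in the upper (back) notches of the rack. Origin and axes as for stick_low.
- lower_board: Wide aluminium board lying flat and loose on the bench, 110 x 200 x 12 mm, 0.7 kg, one 8 mm hole at the middle of one short end. Origin: centre of its underside; x across its width (110 mm), y along its length (200 mm), z up.
- upper_board: Narrow aluminium board lying flat and loose on the bench, 60 x 190 x 15 mm, about 0.4 kg, one 8 mm hole at the middle of one short end. Origin: centre of its underside; x across its width (60 mm), y along its length (190 mm), z up. Either end may lie over either end of the wide board.
- round_sample: Bystander: loose round metal sample, 38 mm diameter, 16 mm high, beside the rack, on the robot's side. Origin: centre of its underside.
- gauge_block: Bystander: loose ground steel block, 24 x 40 x 25 mm, beside the rack, on the robot's side. Origin: centre of its underside.
- white_jar: Bystander: loose white screw-lid jar, 45 mm diameter, 24 mm high, just beyond the far end of the wide board. Origin: centre of its underside.
- white_bottle: Bystander: loose white plastic bottle, 49 mm diameter, 94 mm high, at the back left. Origin: centre of its underside.
Things that resemble listed ones, but are neither listed nor needed, are in the scene too. What is shaped like the stick_low but pink or red is not meant.

How it is judged:
By the outcome, as a careful person would: the job done as asked, in the order asked, and still so for the second after the job is handed in, with the robot touching nothing.
It also fails if it takes over 70 s, if anything falls off the work surface, if the arm or the gripper's body presses on something with over 40 N, if the wrist force passes 120 N, or if a joint passes its speed limit or range.

## Working session

There is one attempt and no reset: what is moved stays moved. The work goes in short steps, Python scripts to look and compute and a shell command to move; the robot and the scene stay as the last step left them, time stands still between calls to the robot, and variables do not carry over. Pictures are saved under pics/ and viewed, at most 13 in all, crops included, and the job is handed in when it is done.

```bash
mkdir -p pics; ls
python3 - <<'E'
from bench import *
import cv2, numpy as np
s=sense(); print(s)
for n in ["side","top"]:
    p=snapshot(n); cv2.imwrite(f"pics/{n}0.png",p["image"][:,:,::-1]); print(n,p["intrinsics"],p["R"],p["t"])
    for q in ["rack","stick_low","stick_high","lower_board","upper_board","round_sample","gauge_block","white_jar","white_bottle"]:
        for d in place_of(p,q): print(q,round(d["conf"],2),np.round(d["location"],0))
E
```

```text
pics
{'time': 0.0, 'joint_pos': array([-7.10122504e+01,  7.51670171e+00,  8.53303107e+01,  3.09908264e-04,
        8.72626262e+01, -4.89317069e+00]), 'qd': array([-0.10394022,  0.01587593, -0.1281335 , -0.0641485 , -0.03127736,
       -0.11235748]), 'joint_efforts': array([-1.73495268e-03, -5.69382119e+01, -5.00567079e+01, -5.87019331e-04,
        1.45712882e-02, -3.09534346e-05]), 'tool_pos': array([ 242.73327178, -548.07109147,  221.61796658]), 'tcp_rot': array([-1.79890787e+02, -9.66036069e-03,  2.38808960e+01]), 'ft_force': array([-0.05010022,  0.03631595,  0.47247731]), 'wrist_torque': array([-0.02899329,  0.05597208, -0.06286822]), 'grip_force': 0.0, 'finger_gap': 85.54172518915746}
side [[413.52992171   0.         277.92230842]
 [  0.         413.52992171 205.68919809]
 [  0.           0.           1.        ]] [[-0.80926145 -0.58744778  0.00100978]
 [-0.24564907  0.33684097 -0.90895253]
 [ 0.53362201 -0.73582829 -0.41689841]] [443.59480238 185.19477953 816.11758679]
rack 0.79 [520. 241.  -0.]
stick_low 0.7 [324. 147.   7.]
stick_low 0.67 [443.  89.   8.]
stick_low 0.65 [524. 
[... 349 characters left out ...]
   266.73574284]
 [  0.         498.06765197 221.22921182]
 [  0.           0.           1.        ]] [[ 0.00205934 -0.99996336  0.00830946]
 [-0.99467869 -0.00290424 -0.1029848 ]
 [ 0.10300516 -0.00805316 -0.99464822]] [  13.78691485  540.23044322 1317.96471846]
rack 0.65 [523. 245.  -0.]
stick_low 0.58 [446.  87.   6.]
stick_low 0.58 [326. 143.  12.]
stick_low 0.52 [521. 272.  66.]
stick_high 0.74 [518. 218.  92.]
stick_high 0.18 [ 698. -322.    2.]
lower_board 0.58 [ 571. -308.   -2.]
upper_board 0.72 [556. -75.   0.]
round_sample 0.45 [432. 300.   2.]
gauge_block 0.43 [424. 223.  -3.]
white_jar 0.63 [ 698. -322.    3.]
white_bottle 0.76 [658. 366.   1.]
white_bottle 0.62 [424. 221.   1.]
```

View pics/side0.png

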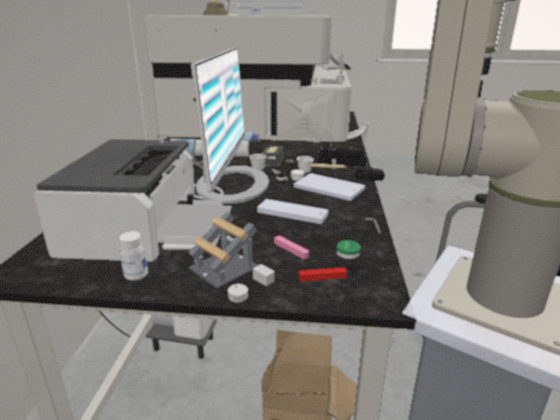

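View pics/top0.png

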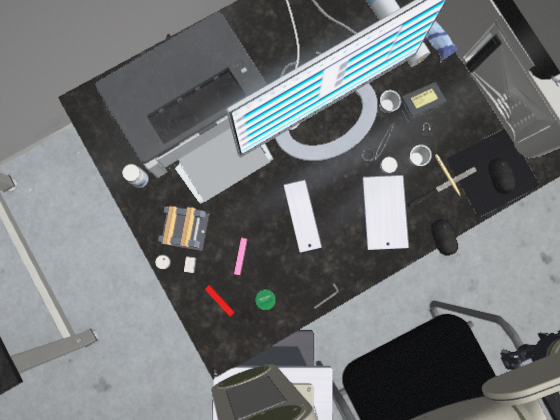

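Sticks: wooden ones in the rack at side (230,229)/(212,249) and top (~190,227)/(172,226). The pink bar at top (240,256) and the red one at (219,300) are look-alikes lying on the bench, so they are not meant. I'll measure the yaws and check with an enlarged crop.

```bash
cat > h.py <<'E'
from bench import *
import cv2, numpy as np
def back(p,uv,z):
    uv=np.atleast_2d(uv).astype(float); K=np.array(p["intrinsics"]);R=np.array(p["R"]);t=np.array(p["t"])
    d=(np.linalg.inv(K)@np.c_[uv,np.ones(len(uv))].T).T@R; c=-R.T@t
    return c+d*((z-c[2])/d[:,2])[:,None]
def proj(p,X):
    K=np.array(p["intrinsics"]);R=np.array(p["R"]);t=np.array(p["t"])
    q=(R@np.atleast_2d(X).T).T+t; q=q@K.T; return q[:,:2]/q[:,2:]
def rect(p,name,z,near=None):
    out=[]
    for d in trace(p,name):
        v,u=np.nonzero(d["pixels"])
        if len(u)<20: continue
        W=back(p,np.c_[u,v],z)[:,:2].astype(np.float32)
        (c,s,a)=cv2.minAreaRect(W)
        if s[0]<s[1]: s=s[::-1]; a+=90
        a=(a+90)%180-90
        out.append((round(d["conf"],2),np.round(c,1),np.round(s,1),round(a,1),np.round(W.mean(0),1)))
    return out
E
python3 - <<'E'
from h import *
t=snapshot("top"); s=snapshot("side")
for n,z in [("lower_board",12),("upper_board",15),("stick_low",72),("stick_high",100),("white_jar",24)]:
    for p in (t,s):
        for r in rect(p,n,z): print(n,*r)
a=cv2.resize(t["image"][190:280,140:260],None,fx=5,fy=5,interpolation=cv2.INTER_CUBIC)
b=cv2.resize(s["image"][210:300,170:210+50],None,fx=4,fy=5,interpolation=cv2.INTER_CUBIC)
cv2.imwrite("pics/c1.png",np.hstack([a,b])[:,:,::-1])
E
```

```text
lower_board 0.94 [ 566.8 -308.6] [201.6 112.9] 2.9 [ 566.6 -308.6]
lower_board 0.6 [ 567.1 -297.7] [208.4 141.2] 1.4 [ 562.  -296.7]
upper_board 0.76 [557.2 -80. ] [188.7  62.4] 12.8 [557.  -79.7]
upper_board 0.58 [553.2 -70.4] [201.8  96.9] 13.8 [549.3 -69.4]
stick_low 0.77 [524.1 269. ] [98.6 22.5] -8.8 [524.1 269.6]
stick_low 0.72 [329.8 138.7] [96.3 19.9] 43.9 [329.4 137. ]
stick_low 0.65 [445.9  83.6] [93.1 15.8] -9.3 [446.7  84.2]
stick_low 0.74 [282.  225.8] [90.  33.5] 42.4 [282.1 226. ]
stick_low 0.7 [388.2 177.3] [96.4 32.6] -8.7 [384.9 178.3]
stick_low 0.61 [515.9 282.6] [120.   26.2] -12.1 [514.1 282.8]
stick_high 0.72 [517.2 218.3] [98.6 22.6] -10.2 [516.6 219. ]
stick_high 0.66 [511.5 229.9] [120.6  29.2] -9.5 [508.7 230.3]
white_jar 0.58 [ 696.2 -318.5] [43.7 40.8] -45.9 [ 696.2 -318.6]
white_jar 0.38 [556.3 -80.6] [187.9  62.9] 12.6 [557.1 -80.4]
white_jar 0.52 [ 685.  -298.3] [87.7 41. ] -55.7 [ 686.3 -298.6]
```

View pics/c1.png

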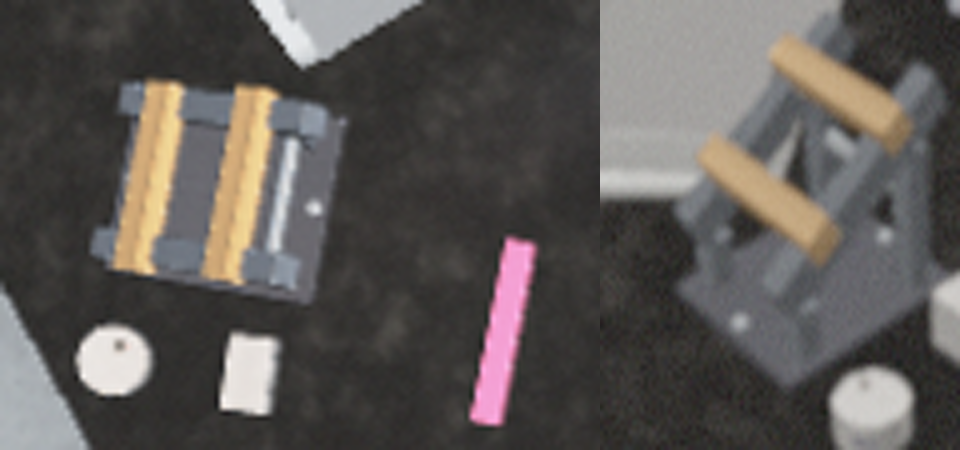

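```bash
cat >> h.py <<'E'
from scipy.spatial.transform import Rotation as Ro
def tri(ps,uvs):
    A=[];b=[]
    for p,uv in zip(ps,uvs):
        P=np.array(p["intrinsics"])@np.c_[np.array(p["R"]),np.array(p["t"])]
        for i in (0,1):
            r=P[i]-uv[i]*P[2]; A.append(r[:3]);b.append(-r[3])
    return np.linalg.lstsq(np.array(A),np.array(b),rcond=None)[0]
def cen(p,name,guess,rad=12):
    g=proj(p,guess)[0]
    for d in trace(p,name):
        v,u=np.nonzero(d["pixels"]); c=np.array([u.mean(),v.mean()])
        if np.linalg.norm(c-g)<rad: return c
    print("miss",name)
def tool(yaw): return Ro.from_euler("xyz",[180,0,yaw],degrees=True)
def plan(pos,rot=None):
    s=sense(); R=Ro.from_euler("xyz",s["tcp_rot"],degrees=True)
    print("t",s["time"],"tcp",np.round(s["tool_pos"],1),np.round(s["tcp_rot"],1),"F",np.round(s["ft_force"],1),"gap",round(s["finger_gap"],1),"grip",round(s["grip_force"],1))
    d=R.inv().apply(np.array(pos)-s["tool_pos"])/10; print("shift cm (current axes)",np.round(d,2))
    if rot is not None:
        print("turn rad",np.round((R.inv()*rot).as_rotvec(),3),"; shift cm after turn",np.round(rot.inv().apply(np.array(pos)-s["tool_pos"])/10,2))
# stick grasp frame: angle a of rack y (stick dir)
def gr(a=-9.5):
    y=np.array([np.cos(np.radians(a)),np.sin(np.radians(a)),0]); x=np.array([y[1],-y[0],0])
    xs=x*np.cos(np.pi/6)+np.array([0,0,.5]); n=np.cross(xs,y)
    return xs,y,n,Ro.from_matrix(np.c_[-y,xs*1.0,np.cross(-y,xs)])
E
python3 - <<'E'
from h import *
t=snapshot("top"); s=snapshot("side")
xs,y,n,G=gr(); print(xs,n,G.as_euler("xyz",degrees=True), G.as_matrix()[:,2])
for nm,g in [("stick_low",[524,270,66]),("stick_high",[517,219,94]),("lower_board",[567,-308,6]),("upper_board",[557,-80,8])]:
    print(nm,tri((t,s),[cen(p,nm,np.array(g)) for p in (t,s)]))
plan([524,270,250],G)
E
```

```text
[-0.14293542 -0.85414839  0.5       ] [0.0825238 0.4931428 0.8660254] [ 30.    0.  170.5] [0.0825238 0.4931428 0.8660254]
stick_low [524.98592882 271.47851006  61.95424272]
stick_high [520.02703312 219.44846843  92.0729151 ]
lower_board [ 568.04941831 -310.04230585    5.3259696 ]
miss upper_boardTraceback (most recent call last):
  File "<stdin>", line 5, in <module>
  File "h.py", line 27, in tri
    r=P[i]-uv[i]*P[2]; A.append(r[:3]);b.append(-r[3])
           ~~^^^
TypeError: 'NoneType' object is not subscriptable
```

```bash
sed -i 's/Ro.from_matrix(np.c_\[-y,xs\*1.0,np.cross(-y,xs)\])/Ro.from_matrix(np.c_[-y,-xs,-n])/' h.py
python3 - <<'E'
from h import *
xs,y,n,G=gr(); print(G.as_euler("xyz",degrees=True))
C=np.array([525,271.5,62]); print(C+n*80)
plan(C+n*80+[0,0,60],G)
E
```

```text
[-150.     0.   170.5]
[531.60190423 310.95142406 131.2820323 ]
t 2.1 tcp [ 242.9 -548.6  222.7] [-180.     0.    23.9] F [ 0.9 -0.2  0.4] gap 85.5 grip 0.0
shift cm (current axes) [ 61.19 -66.91   3.14]
turn rad [ 0.2   -0.666 -2.484] ; shift cm after turn [-14.29  79.12 -42.05]
```

```bash
R='x'; python3 -m handwheel '[[0,2.36,-2.57,0.03],[0,2.36,-2.57,0.03]]' 2>&1 | tail -3
python3 -m handwheel '[[0,2.36,-2.57,0.03,0,0,0],[0,2.36,-2.57,0.03,0,0,0],[0,2.36,-2.57,0.03,0,0,0],[0,2.36,-2.57,0.03,0,0,0],[0,2.36,-2.57,0.03,0,0,0],[0,2.36,-2.57,0.03,0,0,0],[0,2.36,-2.57,0.03,0,0,0],[0,2.36,-2.57,0.03,0,0,0],[0,2.36,-2.57,0.03,0,0,0],[0,2.36,-2.57,0.03,0,0,0],[0,2.36,-2.57,0.03,0,0,0],[0,2.36,-2.57,0.03,0,0,0]]' 40
python3 -m handwheel '[[0,2.36,-2.57,0.12,0,0,0],[0,2.36,-2.57,0.12,0,0,0],[0,2.36,-2.57,0.12,0,0,0],[0,2.36,-2.57,0.12,0,0,0],[0,2.36,-2.57,0.12,0,0,0],[0,2.36,-2.57,0.12,0,0,0],[0,2.36,-2.57,0.12,0,0,0],[0,2.36,-2.57,0.12,0,0,0],[0,2.36,-2.57,0.12,0,0,0],[0,2.36,-2.57,0.12,0,0,0],[0,2.36,-2.57,0.12,0,0,0],[0,2.36,-2.57,0.12,0,0,0]]'
python3 -m handwheel '[[0,2.36,-2.57,0.12,0,0,0],[0,2.36,-2.57,0.12,0,0,0],[0,0,0,0,0.009,-0.030,-0.113],[0,0,0,0,0.009,-0.030,-0.113],[0,0,0,0,0.009,-0.030,-0.113],[0,0,0,0,0.009,-0.030,-0.113],[0,0,0,0,0.009,-0.030,-0.113],[0,0,0,0,0.009,-0.030,-0.113],[0,0,0,0,0.009,-0.030,-0.113],[0,0,0,0,0.009,-0.030,-0.113],[0,0,0,0,0.009,-0.030,-0.113],[0,0,0,0,0.009,-0.030,-0.113]]'
python3 -m handwheel '[[0,0,0,0,0.009,-0.030,-0.113],[0,0,0,0,0.009,-0.030,-0.113],[0,0,0,0,0.009,-0.030,-0.113],[0,0,0,0,0.009,-0.030,-0.113],[0,0,0,0,0.009,-0.030,-0.113],[0,0,0,0,0.009,-0.030,-0.113],[0,0,0,0,0.009,-0.030,-0.113],[0,0,0,0,0.009,-0.030,-0.113],[0,0,0,0,0.009,-0.030,-0.113],[0,0,0,0,0.009,-0.030,-0.113],[0,0,0,0,0.009,-0.030,-0.113],[0,0,0,0,0.009,-0.030,-0.113]]'
python3 - <<'E'
from h import *
xs,y,n,G=gr(); C=np.array([525,271.5,62]); plan(C+n*60,G)
t=snapshot("top"); cv2.imwrite("pics/t2.png",t["image"][:,:,::-1])
E
```

```text
validation failed for argument at $[0]...
time: 3.1
tool_pos: [377.3, -150.4, 219.4]
tcp_rot: [180.0, -0.0, 23.9]
ft_force: [1.3, 0.3, -0.2]
finger_gap: 43.0
grip_force: 0.0
time: 4.1
tool_pos: [511.4, 246.6, 204.7]
tcp_rot: [180.0, -0.0, 23.9]
ft_force: [0.6, -1.6, 1.4]
finger_gap: 42.5
grip_force: 0.0
time: 5.1
tool_pos: [533.7, 310.6, 202.2]
tcp_rot: [-166.8, 11.0, 90.7]
ft_force: [0.1, -0.3, 1.0]
finger_gap: 43.0
grip_force: 0.0
time: 6.1
tool_pos: [533.5, 310.9, 201.9]
tcp_rot: [-150.2, -0.1, 170.9]
ft_force: [-0.7, -0.0, -0.0]
finger_gap: 42.3
grip_force: 0.0
t 6.1 tcp [533.5 310.9 201.9] [-1.502e+02 -1.000e-01  1.709e+02] F [-0.7 -0.  -0. ] gap 42.3 grip 0.0
shift cm (current axes) [0.18 3.48 8.14]
turn rad [0.004 0.001 0.007] ; shift cm after turn [0.19 3.51 8.13]
```

View pics/t2.png

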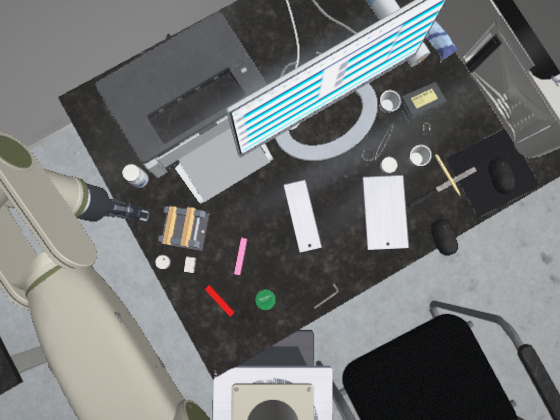

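The picture shows the tilted gripper at (140,213), just outside the rack, with its body clear of the bottle at (134,175). Next I go down along the slope normal onto the low stick.

```bash
python3 -m handwheel '[[0,0.06,1.16,2.71,0.002,0,0.002],[0,0.06,1.16,2.71,0.002,0,0.002],[0,0.06,1.16,2.71,0,0,0.003],[0,0,0,0,0,0,0]]'
python3 - <<'E'
from h import *
xs,y,n,G=gr(); C=np.array([525,271.5,62]); plan(C+n*11.5,G)
t=snapshot("top"); s=snapshot("side")
def crop(p,u0,v0,f=4): return cv2.resize(p["image"][v0:v0+100,u0:u0+100],None,fx=f,fy=f,interpolation=cv2.INTER_CUBIC)
cv2.imwrite("pics/c3.png",np.hstack([crop(t,120,180),crop(s,170,180)])[:,:,::-1])
E
```

```text
time: 6.48
tool_pos: [526.7, 298.4, 107.5]
tcp_rot: [-149.6, -0.2, 170.0]
ft_force: [-1.3, -0.9, -2.2]
finger_gap: 42.7
grip_force: 0.0
t 6.4833 tcp [526.7 298.4 107.5] [-149.6   -0.2  170. ] F [-1.3 -0.9 -2.2] gap 42.7 grip 0.0
shift cm (current axes) [-0.31 -0.02  4.13]
turn rad [-0.006 -0.007 -0.005] ; shift cm after turn [-0.28 -0.05  4.13]
```

View pics/c3.png

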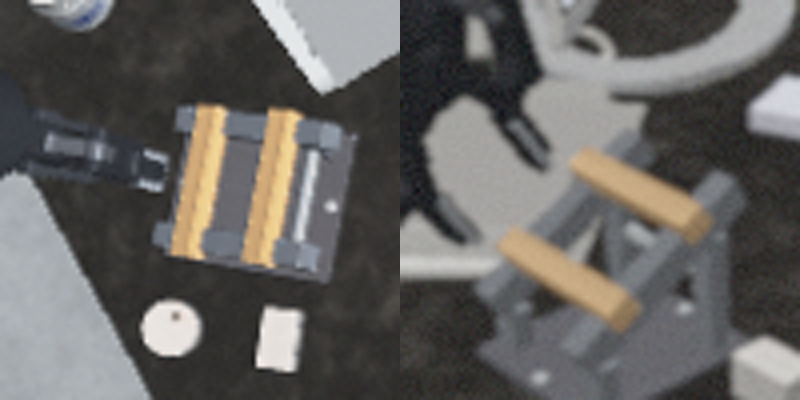

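The fingers straddle the low stick's axis (tips in the side crop at (470,235) and (540,160), stick at (568,280)). Descending and closing.

```bash
python3 -m handwheel '[[-0.1,-0.1,0,0.9,-0.003,-0.003,-0.003],[-0.1,-0.1,0,0.9,-0.003,-0.004,-0.002],[-0.1,-0.1,0,0.9,0,0,0],[-0.1,0,0,0.7,0,0,0],[-0.1,0,0,0.6,0,0,0],[-0.1,0,0,0.1,0,0,0]]' 40
python3 -m handwheel '[[-1,0,0,0,0,0,0],[-1,0,0,0,0,0,0],[-1,0,0,0,0,0,0],[-1,0,0,0,0,0,0],[-1,0,0,0,0,0,0]]' 40
python3 - <<'E'
from h import *
xs,y,n,G=gr(); C=np.array([525,271.5,62]); plan(C+n*11.5,G)
E
```

```text
time: 7.08
tool_pos: [529.2, 279.2, 77.6]
tcp_rot: [-150.3, 0.3, 170.6]
ft_force: [-0.2, -0.8, 0.2]
finger_gap: 38.2
grip_force: 0.0
time: 7.5
tool_pos: [530.1, 280.6, 79.2]
tcp_rot: [-150.4, 0.4, 170.6]
ft_force: [-0.8, -0.0, 0.0]
finger_gap: 0.1
grip_force: 0.0
t 7.5 tcp [530.1 280.6  79.2] [-150.4    0.4  170.6] F [-0.8 -0.   0. ] gap 0.1 grip 0.0
shift cm (current axes) [0.35 0.   0.83]
turn rad [ 0.007  0.008 -0.001] ; shift cm after turn [0.35 0.01 0.84]
```

Run:
```python
from h import *
t=snapshot("top"); s=snapshot("side"); print(sense()["tool_pos"])
def crop(p,u0,v0,f=4): return cv2.resize(p["image"][v0:v0+100,u0:u0+100],None,fx=f,fy=f,interpolation=cv2.INTER_CUBIC)
for p in (t,s):
  g=proj(p,sense()["tool_pos"])[0]; print(g)
  cv2.circle(p["image"],tuple(int(round(k)) for k in g),1,(255,0,0),-1)
cv2.imwrite("pics/c4.png",np.hstack([crop(t,120,180),crop(s,170,180)])[:,:,::-1])
```

```text
[529.94062447 280.5228624   79.09241535]
[164.55691604 222.82942244]
[205.76473293 243.03165281]
```

View pics/c4.png

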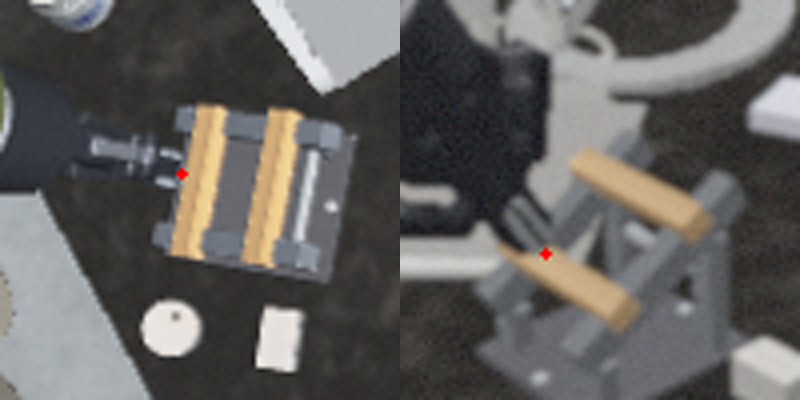

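The shut fingers end at the stick's top edge, with the stick itself still seated at (568,280) in the side crop. The earlier pose reading was a transient, so I closed too high. I reopen, go 8 mm deeper and close again.

```bash
python3 -m handwheel '[[-0.1,0,0,0,0,0,0],[-0.1,0,0,0,0,0,0],[-0.1,0,0,0,0,0,0],[-0.1,0.15,0,0.3,0.003,0.004,0],[-0.1,0.15,0,0.3,0.004,0.004,0],[-0.1,0.05,0,0.2,0,0,0],[-0.1,0,0,0,0,0,0],[-0.1,0,0,0,0,0,0]]' 40
python3 -m handwheel '[[-1,0,0,0,0,0,0],[-1,0,0,0,0,0,0],[-1,0,0,0,0,0,0],[-1,0,0,0,0,0,0],[-1,0,0,0,0,0,0]]' 40
python3 - <<'E'
from h import *
xs,y,n,G=gr(); C=np.array([525,271.5,62]); plan(C+n*11.5,G)
E
```

```text
time: 8.27
tool_pos: [525.5, 276.7, 71.5]
tcp_rot: [-149.9, -0.0, 170.4]
ft_force: [1.3, 0.7, -0.0]
finger_gap: 38.7
grip_force: 0.0
time: 8.68
tool_pos: [525.8, 277.0, 72.0]
tcp_rot: [-150.0, -0.0, 170.4]
ft_force: [-0.7, 0.0, 0.5]
finger_gap: -0.4
grip_force: 0.0
t 8.6833 tcp [525.8 277.   72. ] [-150.    -0.   170.4] F [-0.7  0.   0.5] gap -0.4 grip 0.0
shift cm (current axes) [-0.01  0.02 -0.  ]
turn rad [-0.    -0.001 -0.001] ; shift cm after turn [-0.01  0.02 -0.  ]
```

Run:
```python
from h import *
t=snapshot("top"); s=snapshot("side")
for nm,g in [("stick_low",[525,271,62]),("stick_high",[519,220,92])]:
    try: print(nm,tri((t,s),[cen(p,nm,np.array(g)) for p in (t,s)]))
    except Exception as e: print(e)
print(sense()["tool_pos"])
def crop(p,c,f=8): return cv2.resize(p["image"][c[1]:c[1]+64,c[0]:c[0]+48],None,fx=f,fy=f,interpolation=cv2.INTER_CUBIC)
P=sense(); R=Ro.from_euler("xyz",P["tcp_rot"],degrees=True).as_matrix(); tip=P["tool_pos"]+R[:,2]*17
for p in (t,s): print(proj(p,[P["tool_pos"],tip]).round(1))
cv2.imwrite("pics/c5.png",np.hstack([crop(t,(145,190)),crop(s,(185,215))])[:,:,::-1])
```

```text
stick_low [521.46460361 269.73127791  55.07578872]
stick_high [517.3575932  219.99014117  91.8968088 ]
[525.79374254 276.9785581   71.94553857]
[[166.4 224.7]
 [170.7 225.8]]
[[208.6 245.9]
 [212.4 250.5]]
```

View pics/c5.png

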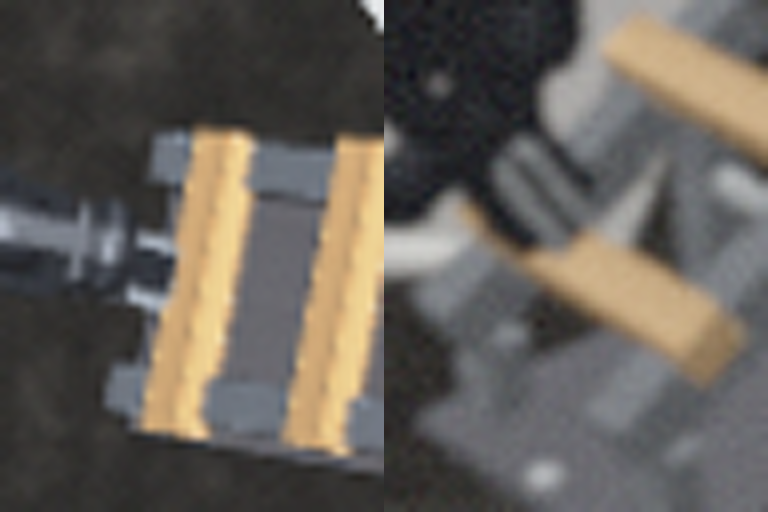

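In both views the shut fingertips end at about the projected TCP (side crop (573,247), top crop (170,270)), just on the stick's face, so they don't stand 17 mm ahead of it. The stick hasn't moved. I go 14 mm deeper.

```bash
python3 -m handwheel '[[-0.1,0,0,-0.3,0,0,0],[-0.1,0,0,0,0,0,0],[-0.1,0,0,0,0,0,0],[-0.1,0,0,0.5,0,0,0],[-0.1,0,0,0.4,0,0,0],[-0.1,0,0,0.4,0,0,0],[-0.1,0,0,0.4,0,0,0],[-0.1,0,0,0,0,0,0],[-0.1,0,0,0,0,0,0]]' 30
python3 -m handwheel '[[-1,0,0,0,0,0,0],[-1,0,0,0,0,0,0],[-1,0,0,0,0,0,0],[-1,0,0,0,0,0,0],[-1,0,0,0,0,0,0]]' 30
python3 - <<'E'
from h import *
xs,y,n,G=gr(); C=np.array([525,271.5,62]); plan(C+n*-2,G)
t=snapshot("top"); s=snapshot("side")
for nm,g in [("stick_low",[525,271,62]),("stick_high",[519,220,92])]:
    try: print(nm,tri((t,s),[cen(p,nm,np.array(g)) for p in (t,s)]))
    except Exception as e: print(e)
E
```

```text
time: 9.73
tool_pos: [524.2, 269.6, 59.3]
tcp_rot: [-149.9, -0.1, 170.4]
ft_force: [-0.6, 0.3, -0.4]
finger_gap: 38.6
grip_force: 0.0
time: 10.15
tool_pos: [524.8, 270.3, 60.1]
tcp_rot: [-150.0, 0.0, 170.4]
ft_force: [-0.1, 1.0, 1.6]
finger_gap: 13.9
grip_force: 29.5
t 10.15 tcp [524.8 270.3  60.1] [-150.     0.   170.4] F [-0.1  1.   1.6] gap 13.9 grip 29.5
shift cm (current axes) [ 0.    0.01 -0.03]
turn rad [-0.    -0.    -0.001] ; shift cm after turn [ 0.    0.01 -0.03]
stick_low [519.17127024 270.50039906  60.79420023]
stick_high [518.17677462 219.53332061  91.79064294]
```

```bash
python3 -m handwheel '[[-1,0,0,-0.5,0,0,0],[-1,0,0,-1,0,0,0],[-1,0,0,-2,0,0,0],[-1,0,0,-2.5,0,0,0],[-1,0,0,-3,0,0,0],[-1,0,0,-3,0,0,0],[-1,0,0,-2,0,0,0],[-1,0,0,0,0,0,0],[-1,0,0,0,0,0,0]]' 40
python3 - <<'E'
from h import *
t=snapshot("top"); s=snapshot("side")
P=sense(); R=Ro.from_euler("xyz",P["tcp_rot"],degrees=True).as_matrix(); T=P["tool_pos"]
plan([600,-200,200],tool(92.9))
c=[cen(p,"stick_low",T,20) for p in (t,s)]
try:
  X=tri((t,s),c); print(X,"in tool",R.T@(X-T))
except Exception as e: print(e)
o=[]
for p in (t,s):
  g=proj(p,T)[0].astype(int)
  o.append(cv2.resize(p["image"][g[1]-32:g[1]+32,g[0]-24:g[0]+24],None,fx=8,fy=8,interpolation=cv2.INTER_CUBIC))
cv2.imwrite("pics/c6.png",np.hstack(o)[:,:,::-1])
E
```

```text
time: 11.2
tool_pos: [536.9, 340.3, 182.5]
tcp_rot: [-150.1, 0.1, 170.5]
ft_force: [-0.4, 0.0, -0.5]
finger_gap: 13.5
grip_force: 39.0
t 11.3 tcp [535.7 338.6 179.7] [-1.499e+02 -1.000e-01  1.704e+02] F [-0.3 -0.2  0.2] gap 13.1 grip 39.0
shift cm (current axes) [-15.31 -46.04  24.33]
turn rad [-0.443  0.354  1.32 ] ; shift cm after turn [-54.11   3.69  -2.03]
[534.28817915 337.9535332  178.04909227] in tool [1.32864331 0.09126895 1.85562928]
```

View pics/c6.png

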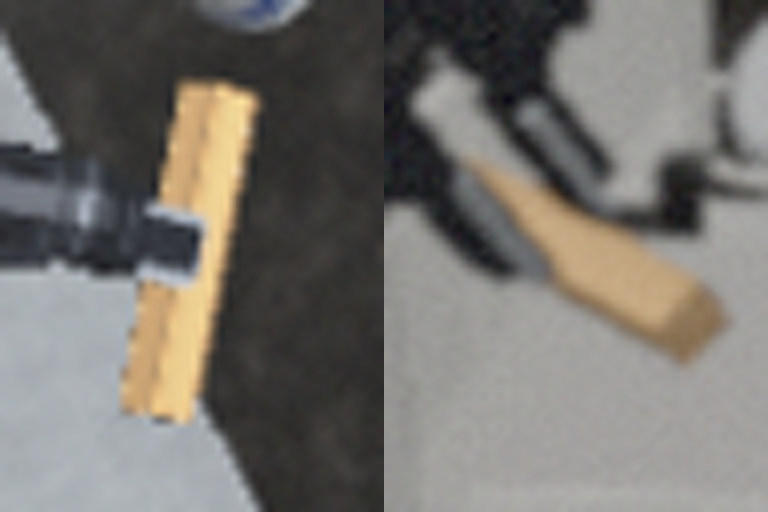

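The stick is held squarely near its middle, with the tips about flush with its underside. Before crossing I check how close the monitor comes.

Run:
```python
from h import *
t=snapshot("top"); s=snapshot("side")
print(tri((t,s),[(240,152),(210,190)]), tri((t,s),[(232,112),(197,78)]))
print(tri((t,s),[(168,163),(65,250)]), back(t,[(200,203),(272,155),(148,160)],60))
rs=rect(t,"lower_board",12)+rect(t,"upper_board",15); print(rs)
d=np.array([np.cos(np.radians(2.9)),np.sin(np.radians(2.9)),0]); B=np.array([567.5,-309.3,0])
plan(B+73*d+[0,-1.3,120],tool(92.9))
```

```text
[713.96366799  84.42364742  88.50698547] [727.03852507  87.78349026 374.59266943]
[749.99475433 360.59838108  10.0785039 ] [[584.80703226 191.95782531  60.        ]
 [714.95905752   1.68037848  60.        ]
 [700.03242715 332.25745131  60.        ]]
[(0.84, array([ 567.8, -308.3]), array([200.4, 112.5]), 2.9, array([ 567. , -308.3], dtype=float32)), (0.9, array([556.4, -81. ]), array([190.7,  62. ]), 13.8, array([555.6, -80.8], dtype=float32)), (0.29, array([525.3, 230.7]), array([106.2,  23.5]), -9.8, array([524.9, 231.3], dtype=float32))]
t 11.6 tcp [536.  338.5 180.2] [-1.499e+02 -1.000e-01  1.704e+02] F [-0.3 -0.3 -0.1] gap 13.3 grip 39.0
shift cm (current axes) [-21.08 -50.54  36.22]
turn rad [-0.443  0.354  1.319] ; shift cm after turn [-64.99   7.16   6.02]
```

```bash
python3 -m handwheel '[[-1,-0.5,-1.25,0.9,0,0,0],[-1,-1.05,-2.53,1.81,0,0,0],[-1,-1.05,-2.53,1.81,0,0,0],[-1,-1.05,-2.53,1.81,0,0,0],[-1,-1.05,-2.53,1.81,0,0,0],[-1,-1.05,-2.53,1.81,0,0,0],[-1,-1.05,-2.53,1.81,0,0,0],[-1,-1.05,-2.53,1.81,0,0,0],[-1,-1.05,-2.53,1.81,0,0,0],[-1,-1.05,-2.53,1.81,0,0,0],[-1,-1.05,-2.53,1.81,0,0,0],[-1,-1.05,-2.53,1.81,0,0,0]]'
python3 -m handwheel '[[-1,-1.05,-2.53,1.81,0,0,0],[-1,-1.05,-2.53,1.81,0,0,0],[-1,-1.05,-2.53,1.81,0,0,0],[-1,-1.05,-2.53,1.81,0,0,0],[-1,-1.05,-2.53,1.81,0,0,0],[-1,-1.05,-2.53,1.81,0,0,0],[-1,-1.05,-2.53,1.81,0,0,0],[-1,-1.05,-2.53,1.81,0,0,0],[-1,-0.5,-1.25,0.9,0,0,0],[-1,0,0,0,-0.034,0.027,0.101],[-1,0,0,0,-0.034,0.027,0.101],[-1,0,0,0,-0.034,0.027,0.101]]'
python3 -m handwheel '[[-1,0,0,0,-0.034,0.027,0.101],[-1,0,0,0,-0.034,0.027,0.101],[-1,0,0,0,-0.034,0.027,0.101],[-1,0,0,0,-0.034,0.027,0.101],[-1,0,0,0,-0.034,0.027,0.101],[-1,0,0,0,-0.034,0.027,0.101],[-1,0,0,0,-0.034,0.027,0.101],[-1,0,0,0,-0.034,0.027,0.101],[-1,0,0,0,-0.034,0.027,0.101],[-1,0,0,0,-0.034,0.027,0.101],[-1,0,0,0,0,0,0],[-1,0,0,0,0,0,0]]'
python3 - <<'E'
from h import *
t=snapshot("top"); s=snapshot("side")
P=sense(); R=Ro.from_euler("xyz",P["tcp_rot"],degrees=True).as_matrix(); T=P["tool_pos"]
d=np.array([np.cos(np.radians(2.9)),np.sin(np.radians(2.9)),0]); B=np.array([567.5,-309,0])
plan(B+73*d+[0,-1.3,27],tool(92.9))
for p,z in ((t,T[2]+6),): print([r for r in rect(p,"stick_low",z) if np.hypot(*(r[1]-T[:2]))<60])
c=[cen(p,"stick_low",T,20) for p in (t,s)]
try:
  X=tri((t,s),c); print(X,"in tool",R.T@(X-T))
except Exception as e: print(e)
E
```

```text
time: 12.6
tool_pos: [595.6, -33.6, 146.2]
tcp_rot: [-150.0, -0.0, 170.4]
ft_force: [0.3, -0.2, 0.3]
finger_gap: 13.0
grip_force: 39.1
time: 13.6
tool_pos: [639.3, -305.9, 120.2]
tcp_rot: [-156.6, 3.7, 152.5]
ft_force: [-0.1, -0.4, -0.6]
finger_gap: 13.1
grip_force: 39.1
time: 14.6
tool_pos: [639.1, -306.5, 120.7]
tcp_rot: [-180.0, 0.1, 93.4]
ft_force: [0.5, -0.3, 0.5]
finger_gap: 13.1
grip_force: 39.1
t 14.7 tcp [ 639.7 -305.7  120.6] [-1.80e+02  1.00e-01  9.35e+01] F [ 0.2 -0.5 -1. ] gap 13.6 grip 39.1
shift cm (current axes) [-0.09  0.07  9.36]
turn rad [-0.001  0.001  0.011] ; shift cm after turn [-0.1   0.07  9.36]
[(0.51, array([ 635.6, -266.5]), array([23.1, 15.4]), -89.8, array([ 636.1, -265.3], dtype=float32))]
miss stick_low
'NoneType' object is not subscriptable
```

```bash
python3 -m handwheel '[[-1,-0.03,0.02,1.5,0,0,0.005],[-1,-0.03,0.02,2,0,0,0.005],[-1,-0.03,0.02,2,0,0,0],[-1,0,0,1.5,0,0,0],[-1,0,0,1,0,0,0],[-1,0,0,0.8,0,0,0],[-1,0,0,0.2,0,0,0],[-1,0,0,0,0,0,0]]'
python3 -m handwheel '[[-1,0,0,0.2,0,0,0],[-1,0,0,0.2,0,0,0],[-1,0,0,0.1,0,0,0],[-1,0,0,0,0,0,0]]'
python3 -m handwheel '[[-1,0,0,0.1,0,0,0],[-1,0,0,0.1,0,0,0],[-1,0,0,0,0,0,0]]'
python3 - <<'E'
from h import *
d=np.array([np.cos(np.radians(2.9)),np.sin(np.radians(2.9)),0]); B=np.array([567.5,-309,0])
plan(B+73*d+[0,-1.3,22],tool(92.9))
E
```

```text
time: 15.52
tool_pos: [640.3, -306.8, 30.2]
tcp_rot: [180.0, 0.0, 92.7]
ft_force: [-0.7, 0.7, -0.1]
finger_gap: 13.1
grip_force: 39.1
time: 15.85
tool_pos: [640.6, -307.1, 26.1]
tcp_rot: [179.9, 0.1, 92.7]
ft_force: [-1.0, -0.6, -0.8]
finger_gap: 13.5
grip_force: 39.1
time: 16.1
tool_pos: [640.4, -307.0, 23.6]
tcp_rot: [180.0, 0.0, 92.7]
ft_force: [-0.4, -0.2, -0.2]
finger_gap: 12.9
grip_force: 39.1
t 16.1 tcp [ 640.4 -307.    23.6] [180.    0.   92.7] F [-0.4 -0.2 -0.2] gap 12.9 grip 39.1
shift cm (current axes) [0.03 0.01 0.16]
turn rad [ 0.     0.001 -0.003] ; shift cm after turn [0.03 0.01 0.16]
```

```bash
python3 -m handwheel '[[-1,0,0,0.1,0,0,0],[-1,0,0,0.05,0,0,0],[-1,0,0,0,0,0,0]]'
python3 -m handwheel '[[-1,0,0,0.1,0,0,0],[-1,0,0,0,0,0,0]]'
python3 -m handwheel '[[-1,0,0,0.1,0,0,0],[-1,0,0,0,0,0,0]]'
```

```text
time: 16.35
tool_pos: [640.3, -306.9, 22.0]
tcp_rot: [180.0, 0.0, 92.7]
ft_force: [-0.2, -0.6, 0.0]
finger_gap: 13.3
grip_force: 39.1
time: 16.52
tool_pos: [640.4, -306.9, 21.0]
tcp_rot: [180.0, 0.0, 92.7]
ft_force: [-1.1, 0.2, -0.5]
finger_gap: 13.2
grip_force: 39.1
time: 16.68
tool_pos: [640.3, -306.9, 20.0]
tcp_rot: [180.0, 0.0, 92.7]
ft_force: [0.2, 0.3, 1.2]
finger_gap: 13.4
grip_force: 39.1
```

```bash
python3 -m handwheel '[[-1,0,0,0.1,0,0,0],[-1,0,0,0,0,0,0]]'
python3 -m handwheel '[[-1,0,0,0.05,0,0,0],[-1,0,0,0,0,0,0]]'
```

```text
time: 16.85
tool_pos: [640.4, -306.9, 19.0]
tcp_rot: [180.0, 0.0, 92.7]
ft_force: [-0.2, -0.5, -0.3]
finger_gap: 13.5
grip_force: 39.1
time: 17.02
tool_pos: [640.4, -306.9, 18.6]
tcp_rot: [180.0, 0.0, 92.7]
ft_force: [0.2, -0.4, -0.3]
finger_gap: 13.3
grip_force: 39.1
```

```bash
python3 -m handwheel '[[-1,0,0,0.1,0,0,0],[-1,0,0,0,0,0,0]]'
python3 -m handwheel '[[-1,0,0,0.08,0,0,0],[-1,0,0,0,0,0,0]]'
python3 - <<'E'
from h import *
t=snapshot("top"); s=snapshot("side")
P=sense(); T=P["tool_pos"]
o=[]
for p in (t,s):
  g=proj(p,T)[0].astype(int)
  o.append(cv2.resize(p["image"][g[1]-32:g[1]+32,g[0]-24:g[0]+24],None,fx=8,fy=8,interpolation=cv2.INTER_CUBIC))
cv2.imwrite("pics/c7.png",np.hstack(o)[:,:,::-1]); print(P["ft_force"],T)
E
```

```text
time: 17.18
tool_pos: [640.6, -307.0, 18.0]
tcp_rot: [179.9, 0.0, 92.7]
ft_force: [-0.5, -0.1, 1.2]
finger_gap: 13.5
grip_force: 39.5
time: 17.35
tool_pos: [640.7, -307.1, 18.0]
tcp_rot: [179.9, 0.1, 92.7]
ft_force: [-2.8, 1.0, 7.4]
finger_gap: 13.4
grip_force: 40.5
[-2.21710289  2.43194195  7.32687368] [ 640.67215796 -307.08275379   17.9800239 ]
```

View pics/c7.png

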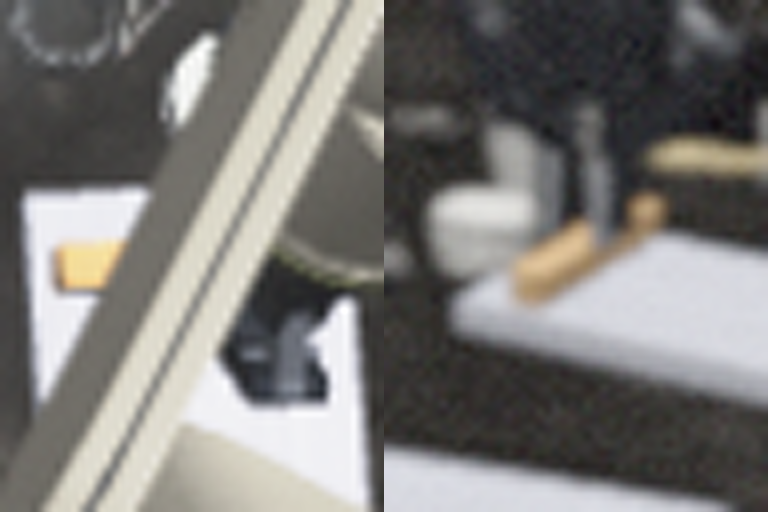

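The side crop shows the stick lying at the board's far end (520,290)–(660,205), in contact at 7 N. I release with a small opening, because the jar is right behind, and rise.

```bash
python3 -m handwheel '[[-1,0,0,-0.05,0,0,0],[-0.4,0,0,0,0,0,0],[-0.4,0,0,0,0,0,0],[-0.4,0,0,0,0,0,0],[-0.4,0,0,-0.5,0,0,0],[-0.4,0,0,-1.5,0,0,0],[-0.4,0,0,-3,0,0,0],[-0.4,0,0,-3.5,0,0,0],[-0.2,0,0,-3.5,0,0,0],[-0.1,0,0,-1,0,0,0]]'
python3 - <<'E'
from h import *
xs,y,n,G=gr(); C=np.array([519,220,92]); print(C+n*60, C-n*2)
plan(C+n*80,G); print(sense()["joint_pos"].round(0))
E
```

```text
time: 18.28
tool_pos: [643.5, -308.7, 157.1]
tcp_rot: [179.4, 0.4, 92.7]
ft_force: [1.1, -1.7, 1.7]
finger_gap: 38.7
grip_force: 0.0
[523.95142818 249.58856805 143.96152423] [518.83495239 219.0137144   90.26794919]
t 18.2833 tcp [ 643.5 -308.7  157.1] [179.4   0.4  92.7] F [ 1.1 -1.7  1.7] gap 38.7 grip 0.0
shift cm (current axes) [57.3  -9.06 -0.89]
turn rad [ 0.444 -0.343 -1.328] ; shift cm after turn [ 21.01  46.63 -27.41]
[-30.  26.  70.  -0.  83. -32.]
```

```bash
python3 -m handwheel '[[-0.1,2,-0.3,-0.5,0,0,0],[-0.1,3.36,-0.52,-0.08,0,0,0],[-0.1,3.36,-0.52,-0.08,0,0,0],[-0.1,3.36,-0.52,-0.08,0,0,0],[-0.1,3.36,-0.52,-0.08,0,0,0],[-0.1,3.36,-0.52,-0.08,0,0,0],[-0.1,3.36,-0.52,-0.08,0,0,0],[-0.1,3.36,-0.52,-0.08,0,0,0],[-0.1,3.36,-0.52,-0.08,0,0,0],[-0.1,3.36,-0.52,-0.08,0,0,0],[-0.1,3.36,-0.52,-0.08,0,0,0],[-0.1,3.36,-0.52,-0.08,0,0,0]]'
python3 -m handwheel '[[-0.1,3.36,-0.52,-0.08,0,0,0],[-0.1,3.36,-0.52,-0.08,0,0,0],[-0.1,3.36,-0.52,-0.08,0,0,0],[-0.1,3.36,-0.52,-0.08,0,0,0],[-0.1,3.36,-0.52,-0.08,0,0,0],[-0.1,1.3,-0.2,0,0,0,0],[-0.1,0,0,0,0.034,-0.026,-0.102],[-0.1,0,0,0,0.034,-0.026,-0.102],[-0.1,0,0,0,0.034,-0.026,-0.102],[-0.1,0,0,0,0.034,-0.026,-0.102],[-0.1,0,0,0,0.034,-0.026,-0.102],[-0.1,0,0,0,0.034,-0.026,-0.102]]'
python3 -m handwheel '[[-0.1,0,0,0,0.034,-0.026,-0.102],[-0.1,0,0,0,0.034,-0.026,-0.102],[-0.1,0,0,0,0.034,-0.026,-0.102],[-0.1,0,0,0,0.034,-0.026,-0.102],[-0.1,0,0,0,0.034,-0.026,-0.102],[-0.1,0,0,0,0.034,-0.026,-0.102],[-0.1,0,0,0,0.034,-0.026,-0.102],[-0.1,0,0,0,0,0,0],[-0.1,0,0,0,0,0,0],[-0.1,0,0,0,0,0,0]]'
python3 - <<'E'
from h import *
t=snapshot("top"); s=snapshot("side")
print("placed",[r for r in rect(t,"stick_low",28) if r[1][1]<-250],"board",rect(t,"lower_board",12)[:1])
xs,y,n,G=gr(); C=np.array([519,220,92]); plan(C-n*2,G)
E
```

```text
time: 19.28
tool_pos: [561.5, 80.9, 162.7]
tcp_rot: [179.8, 0.0, 92.7]
ft_force: [0.3, -0.0, 0.6]
finger_gap: 38.5
grip_force: 0.0
time: 20.28
tool_pos: [525.7, 258.6, 166.1]
tcp_rot: [-166.3, 4.9, 128.8]
ft_force: [-0.1, 1.2, 0.9]
finger_gap: 38.4
grip_force: 0.0
time: 21.12
tool_pos: [525.3, 258.8, 165.5]
tcp_rot: [-150.5, -0.6, 170.2]
ft_force: [1.2, 0.1, -0.1]
finger_gap: 38.6
grip_force: 0.0
placed [(0.55, array([ 638.7, -306. ]), array([96.4, 17.8]), -86.6, array([ 638.9, -307.6], dtype=float32)), (0.4, array([ 694.6, -318. ]), array([41.8, 41.4]), 0.2, array([ 694.7, -317. ], dtype=float32))] board [(0.69, array([ 567.8, -308.4]), array([200.2, 112.4]), 2.9, array([ 560. , -308.1], dtype=float32))]
t 21.3167 tcp [525.4 258.4 165.3] [-150.5   -0.6  170.2] F [-0.1 -0.3  0.7] gap 38.4 grip 0.0
shift cm (current axes) [-0.1   0.22  8.5 ]
turn rad [ 0.009 -0.012  0.001] ; shift cm after turn [-0.    0.29  8.5 ]
```

```bash
python3 -m handwheel '[[-0.1,-0.05,0.12,0.5,0.004,-0.006,0],[-0.1,-0.05,0.15,1.5,0.005,-0.006,0],[-0.1,0,0,2,0,0,0],[-0.1,0,0,1.5,0,0,0],[-0.1,0,0,1,0,0,0],[-0.1,0,0,0.8,0,0,0],[-0.1,0,0,0.7,0,0,0],[-0.1,0,0,0.4,0,0,0],[-0.1,0,0,0.1,0,0,0],[-0.1,0,0,0,0,0,0]]' 40
python3 -m handwheel '[[-1,0,0,0,0,0,0],[-1,0,0,0,0,0,0],[-1,0,0,0,0,0,0],[-1,0,0,0,0,0,0],[-1,0,0,0,0,0,0]]' 40
python3 - <<'E'
from h import *
xs,y,n,G=gr(); C=np.array([519,220,92]); plan(C-n*2,G)
E
```

```text
time: 22.15
tool_pos: [519.4, 219.2, 90.0]
tcp_rot: [-150.0, -0.1, 170.7]
ft_force: [-0.5, -0.6, -0.6]
finger_gap: 38.3
grip_force: 0.0
time: 22.57
tool_pos: [519.7, 219.5, 90.6]
tcp_rot: [-150.0, -0.0, 170.7]
ft_force: [1.1, 1.4, 4.6]
finger_gap: 12.3
grip_force: 39.7
t 22.5667 tcp [519.7 219.5  90.6] [-150.    -0.   170.7] F [1.1 1.4 4.6] gap 12.3 grip 39.7
shift cm (current axes) [ 0.08 -0.04  0.06]
turn rad [-0.     0.001  0.004] ; shift cm after turn [ 0.08 -0.04  0.06]
```

```bash
python3 -m handwheel '[[-1,0,0,-0.5,0,0,0],[-1,0,0,-1,0,0,0],[-1,0,0,-2,0,0,0],[-1,0,0,-2,0,0,0],[-1,0,0,-1.5,0,0,0],[-1,0,0,-1,0,0,0],[-1,0,0,0,0,0,0],[-1,0,0,0,0,0,0]]' 40
python3 - <<'E'
from h import *
t=snapshot("top"); s=snapshot("side")
P=sense(); R=Ro.from_euler("xyz",P["tcp_rot"],degrees=True).as_matrix(); T=P["tool_pos"]
try:
  X=tri((t,s),[cen(p,"stick_high",T,20) for p in (t,s)]); print(X,"in tool",R.T@(X-T))
except Exception as e: print(e)
plan([498.5,-313,130],tool(92.9))
E
```

```text
time: 23.23
tool_pos: [526.0, 259.0, 159.2]
tcp_rot: [-150.0, -0.1, 170.7]
ft_force: [-0.6, -0.9, -0.5]
finger_gap: 12.2
grip_force: 39.0
[520.88174737 256.63979354 155.09662692] in tool [ 4.06319832 -0.43843227  3.48174588]
t 23.4333 tcp [525.2 257.9 157.8] [-149.8   -0.2  170.7] F [-0.6  0.6 -0. ] gap 12.1 grip 39.0
shift cm (current axes) [ -6.62 -47.7   30.9 ]
turn rad [-0.445  0.354  1.325] ; shift cm after turn [-56.88  -5.55   2.78]
```

```bash
python3 -m handwheel '[[-1,-0.2,-1.41,0.91,0,0,0],[-1,-0.39,-2.82,1.82,0,0,0],[-1,-0.39,-2.82,1.82,0,0,0],[-1,-0.39,-2.82,1.82,0,0,0],[-1,-0.39,-2.82,1.82,0,0,0],[-1,-0.39,-2.82,1.82,0,0,0],[-1,-0.39,-2.82,1.82,0,0,0],[-1,-0.39,-2.82,1.82,0,0,0],[-1,-0.39,-2.82,1.82,0,0,0],[-1,-0.39,-2.82,1.82,0,0,0],[-1,-0.39,-2.82,1.82,0,0,0],[-1,-0.39,-2.82,1.82,0,0,0]]'
python3 -m handwheel '[[-1,-0.39,-2.82,1.82,0,0,0],[-1,-0.39,-2.82,1.82,0,0,0],[-1,-0.39,-2.82,1.82,0,0,0],[-1,-0.39,-2.82,1.82,0,0,0],[-1,-0.39,-2.82,1.82,0,0,0],[-1,-0.2,-1.41,0.91,0,0,0],[-1,0,0,0,-0.034,0.027,0.102],[-1,0,0,0,-0.034,0.027,0.102],[-1,0,0,0,-0.034,0.027,0.102],[-1,0,0,0,-0.034,0.027,0.102],[-1,0,0,0,-0.034,0.027,0.102],[-1,0,0,0,-0.034,0.027,0.102]]'
python3 -m handwheel '[[-1,0,0,0,-0.034,0.027,0.102],[-1,0,0,0,-0.034,0.027,0.102],[-1,0,0,0,-0.034,0.027,0.102],[-1,0,0,0,-0.034,0.027,0.102],[-1,0,0,0,-0.034,0.027,0.102],[-1,0,0,0,-0.034,0.027,0.102],[-1,0,0,0,-0.034,0.027,0.102],[-1,0,0,0,0,0,0],[-1,0,0,0,0,0,0],[-1,0,0,0,0,0,0]]'
python3 - <<'E'
from h import *
plan([498.5,-315.5,20],tool(92.9))
E
```

```text
time: 24.43
tool_pos: [506.7, -130.9, 139.6]
tcp_rot: [-149.9, -0.2, 170.7]
ft_force: [0.9, 0.3, -0.3]
finger_gap: 12.3
grip_force: 39.0
time: 25.43
tool_pos: [498.6, -314.4, 130.5]
tcp_rot: [-163.8, 5.3, 134.5]
ft_force: [-0.4, -0.0, -0.5]
finger_gap: 12.3
grip_force: 39.1
time: 26.27
tool_pos: [498.7, -314.4, 130.9]
tcp_rot: [180.0, 0.2, 93.1]
ft_force: [-0.0, -0.7, 0.4]
finger_gap: 12.3
grip_force: 39.1
t 26.2667 tcp [ 498.7 -314.4  130.9] [180.    0.2  93.1] F [-0.  -0.7  0.4] gap 12.3 grip 39.1
shift cm (current axes) [-0.08 -0.03 11.09]
turn rad [0.    0.003 0.003] ; shift cm after turn [-0.11 -0.03 11.09]
```

```bash
python3 -m handwheel '[[-1,-0.05,-0.03,1.5,0,0.003,0.003],[-1,-0.05,0,2.5,0,0,0],[-1,0,0,2.5,0,0,0],[-1,0,0,1.5,0,0,0],[-1,0,0,1.2,0,0,0],[-1,0,0,0.8,0,0,0],[-1,0,0,0.5,0,0,0],[-1,0,0,0.1,0,0,0],[-1,0,0,0,0,0,0]]'
python3 -m handwheel '[[-1,0,0,0.1,0,0,0],[-1,0,0,0.1,0,0,0],[-1,0,0,0,0,0,0]]'
python3 -m handwheel '[[-1,0,0,0.1,0,0,0],[-1,0,0,0.1,0,0,0],[-1,0,0,0,0,0,0]]'
python3 -m handwheel '[[-1,0,0,0.1,0,0,0],[-1,0,0,0,0,0,0]]'
python3 -m handwheel '[[-1,0,0,0.1,0,0,0],[-1,0,0,0,0,0,0]]'
```

```text
time: 27.02
tool_pos: [499.5, -315.6, 25.7]
tcp_rot: [179.9, -0.0, 92.8]
ft_force: [-0.1, -0.9, -0.3]
finger_gap: 12.2
grip_force: 39.1
time: 27.27
tool_pos: [499.6, -315.9, 24.1]
tcp_rot: [179.8, 0.0, 92.7]
ft_force: [-0.2, 1.0, -0.4]
finger_gap: 12.1
grip_force: 39.1
time: 27.52
tool_pos: [499.1, -315.4, 21.2]
tcp_rot: [179.9, -0.0, 92.7]
ft_force: [-0.2, 0.4, -0.5]
finger_gap: 12.6
grip_force: 39.1
time: 27.68
tool_pos: [499.0, -315.4, 20.1]
tcp_rot: [179.9, -0.0, 92.7]
ft_force: [0.3, 0.5, -0.0]
finger_gap: 12.3
grip_force: 39.1
time: 27.85
tool_pos: [499.1, -315.4, 19.1]
tcp_rot: [179.9, -0.0, 92.7]
ft_force: [-0.6, -0.7, -1.0]
finger_gap: 12.3
grip_force: 39.0
```

```bash
python3 -m handwheel '[[-1,0,0,0.1,0,0,0],[-1,0,0,0,0,0,0]]'
python3 -m handwheel '[[-1,0,0,0.07,0,0,0],[-1,0,0,0,0,0,0]]'
```

```text
time: 28.02
tool_pos: [499.2, -315.5, 18.9]
tcp_rot: [179.9, -0.0, 92.7]
ft_force: [-2.8, 1.6, 5.4]
finger_gap: 11.9
grip_force: 42.5
time: 28.18
tool_pos: [499.2, -315.5, 18.8]
tcp_rot: [179.9, -0.0, 92.7]
ft_force: [-5.5, 2.7, 10.8]
finger_gap: 12.2
grip_force: 44.4
```

Contact. I back off slightly, release and rise.

```bash
python3 -m handwheel '[[-1,0,0,-0.1,0,0,0],[-0.4,0,0,0,0,0,0],[-0.4,0,0,0,0,0,0],[-0.4,0,0,0,0,0,0],[-0.4,0,0,-0.5,0,0,0],[-0.4,0,0,-1.5,0,0,0],[-0.4,0,0,-3,0,0,0],[0.2,0,0,-3.5,0,0,0],[0.8,0,0,-2,0,0,0],[1,0,0,0,0,0,0],[1,0,0,0,0,0,0]]'
python3 - <<'E'
from h import *
t=snapshot("top"); s=snapshot("side")
for p,n in((t,"t"),(s,"s")):
  for nm,z in (("stick_low",28),("stick_high",28)):
    print(n,nm,[r for r in rect(p,nm,z) if r[1][1]<-250 and r[1][0]<660])
print("board",rect(t,"lower_board",12)[:1],"up",rect(t,"upper_board",15)[:1], rect(s,"upper_board",15)[:1])
plan([556.5,-80,100],tool(13.2)); print(sense()["joint_pos"].round(0))
E
```

```text
time: 29.1
tool_pos: [500.2, -316.4, 125.9]
tcp_rot: [179.7, 0.1, 92.7]
ft_force: [0.5, 0.5, -1.0]
finger_gap: 72.7
grip_force: 0.0
t stick_low [(0.75, array([ 638.9, -305.9]), array([102.,  18.]), -87.3, array([ 638.9, -305.6], dtype=float32))]
t stick_high [(0.7, array([ 498.3, -296. ]), array([65.2, 16.2]), -89.8, array([ 497.7, -296.4], dtype=float32))]
s stick_low [(0.59, array([ 633.4, -294.8]), array([125. ,  29.4]), -85.4, array([ 632.7, -292.3], dtype=float32))]
s stick_high [(0.45, array([ 493.7, -295.8]), array([123.6,  27.4]), -82.3, array([ 492.3, -293.5], dtype=float32))]
board [(0.83, array([ 567.8, -308.3]), array([200.3, 112.3]), 2.8, array([ 574.7, -300. ], dtype=float32))] up [(0.84, array([557.1, -80.7]), array([189. ,  61.6]), 13.3, array([557.7, -80.4], dtype=float32))] [(0.68, array([552.1, -69.7]), array([196.5,  94.9]), 15.5, array([548.8, -69.1], dtype=float32))]
t 29.55 tcp [ 498.6 -315.3  122.8] [ 1.799e+02 -1.000e-01  9.270e+01] F [0.3 0.4 0.2] gap 85.4 grip 0.0
shift cm (current axes) [23.22  6.9   2.32]
turn rad [-0.    -0.002  1.388] ; shift cm after turn [ 11.01 -21.58   2.28]
[-37.  10.  93.   0.  77. -40.]
```

```bash
python3 -m handwheel '[[1,2,0.6,0,0,0,0],[1,2.9,0.86,0.2,0,0,0],[1,2.9,0.86,0.2,0,0,0],[1,2.9,0.86,0.2,0,0,0],[1,2.9,0.86,0.2,0,0,0],[1,2.9,0.86,0.2,0,0,0],[1,2.9,0.86,0.2,0,0,0],[1,2.9,0.86,0.2,0,0,0],[1,0.95,0.3,0.2,0,0,0],[1,0,0,0,0,0,0.116],[1,0,0,0,0,0,0.116],[1,0,0,0,0,0,0.116]]'
python3 -m handwheel '[[1,0,0,0,0,0,0.116],[1,0,0,0,0,0,0.116],[1,0,0,0,0,0,0.116],[1,0,0,0,0,0,0.116],[1,0,0,0,0,0,0.116],[1,0,0,0,0,0,0.116],[1,0,0,0,0,0,0.116],[1,0,0,0,0,0,0.116],[1,0,0,0,0,0,0.116],[1,0,0,0,0,0,0],[1,0,0,0,0,0,0]]'
python3 - <<'E'
from h import *
t=snapshot("top"); s=snapshot("side")
for nm,z in (("stick_low",28),("stick_high",28)):
    print(nm,[r for r in rect(t,nm,z) if r[1][1]<-250 and r[1][0]<660])
print("board",rect(t,"lower_board",12)[:1])
plan([557,-80.6,15],tool(13.2))
E
```

```text
time: 30.55
tool_pos: [557.0, -79.8, 107.6]
tcp_rot: [179.9, -0.1, 72.5]
ft_force: [0.5, -0.4, 0.2]
finger_gap: 85.1
grip_force: 0.0
time: 31.47
tool_pos: [556.9, -80.3, 107.7]
tcp_rot: [-180.0, -0.1, 13.2]
ft_force: [0.7, -0.3, -0.6]
finger_gap: 85.5
grip_force: 0.0
stick_low [(0.73, array([ 638.8, -307.3]), array([104.7,  18. ]), -87.4, array([ 638.8, -307.3], dtype=float32))]
stick_high [(0.77, array([ 498.4, -313.6]), array([100.3,  16.2]), -89.8, array([ 498.4, -313.5], dtype=float32))]
board [(0.88, array([ 567.7, -308.9]), array([201.1, 116.9]), 1.6, array([ 565.1, -307.7], dtype=float32))]
t 31.7167 tcp [557.1 -80.  107.8] [-1.80e+02 -1.00e-01  1.31e+01] F [ 0.5 -0.6 -0. ] gap 85.7 grip 0.0
shift cm (current axes) [-0.04  0.06  9.28]
turn rad [-0.    -0.002 -0.002] ; shift cm after turn [-0.02  0.05  9.28]
```

```bash
python3 -m handwheel '[[0.8,-0.02,0.03,1.5,0,-0.001,-0.001],[0.75,-0.02,0.03,2.5,0,-0.001,-0.001],[0.75,0,0,2,0,0,0],[0.75,0,0,1.2,0,0,0],[0.75,0,0,0.8,0,0,0],[0.75,0,0,0.4,0,0,0],[0.75,0,0,0,0,0,0]]' 60
python3 -m handwheel '[[0.75,0,0,0.3,0,0,0],[0.75,0,0,0.2,0,0,0],[0.75,0,0,0,0,0,0]]'
python3 -m handwheel '[[0.75,0,0,0.3,0,0,0],[0.75,0,0,0,0,0,0]]'
python3 - <<'E'
from h import *
t=snapshot("top"); s=snapshot("side")
P=sense(); T=P["tool_pos"]; plan([557,-80.6,5],tool(13.2))
o=[]
for p in (t,s):
  g=proj(p,T)[0].astype(int)
  o.append(cv2.resize(p["image"][g[1]-32:g[1]+32,g[0]-24:g[0]+24],None,fx=8,fy=8,interpolation=cv2.INTER_CUBIC))
cv2.imwrite("pics/c8.png",np.hstack(o)[:,:,::-1])
E
```

```text
time: 32.3
tool_pos: [556.6, -80.6, 23.4]
tcp_rot: [-180.0, 0.0, 13.1]
ft_force: [-0.2, 0.4, 0.0]
finger_gap: 74.4
grip_force: 0.0
time: 32.55
tool_pos: [557.4, -80.8, 19.4]
tcp_rot: [180.0, -0.1, 13.1]
ft_force: [-0.2, -0.1, -0.6]
finger_gap: 74.9
grip_force: 0.0
time: 32.72
tool_pos: [556.9, -80.7, 15.8]
tcp_rot: [-180.0, -0.0, 13.1]
ft_force: [-0.6, 0.3, 0.9]
finger_gap: 74.6
grip_force: 0.0
t 32.8167 tcp [556.8 -80.6  15.9] [-180.    -0.    13.1] F [-0.1  0.2  0.5] gap 74.3 grip 0.0
shift cm (current axes) [ 0.02 -0.    1.09]
turn rad [-0.    -0.    -0.002] ; shift cm after turn [ 0.02 -0.    1.09]
```

View pics/c8.png

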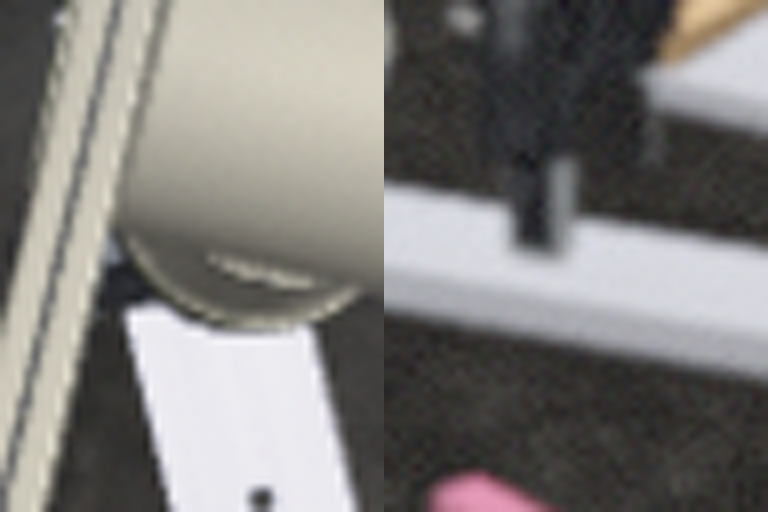

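Run:
```python
from h import *
s=snapshot("side"); T=sense()["tool_pos"]; g=proj(s,T)[0]; gi=g.astype(int)
perp=np.array([-np.sin(np.radians(13.1)),np.cos(np.radians(13.1)),0])
for l in (37,47):
  for z in (0,5,10,15,20,25): 
    q=proj(s,T*[1,1,0]+perp*l+[0,0,z])[0]-gi; print(l,z,((q+[24,32])*8+[384,0]).round(0))
```

```text
37 0 [538. 340.]
37 5 [539. 327.]
37 10 [539. 314.]
37 15 [539. 301.]
37 20 [539. 288.]
37 25 [539. 275.]
47 0 [528. 352.]
47 5 [528. 339.]
47 10 [528. 326.]
47 15 [528. 313.]
47 20 [528. 300.]
47 25 [528. 286.]
```

Measured against its projection, the near finger's tip (side crop (540,250)) is still about 30 mm up. The real tips sit well behind where the sheet says, so I go down in steps and watch the force.

```bash
python3 -m handwheel '[[0.6,0,0,0.5,0,0,0],[0.6,0,0,0.5,0,0,0],[0.6,0,0,0.3,0,0,0],[0.6,0,0,0,0,0,0]]'
python3 -m handwheel '[[0.6,0,0,0.2,0,0,0],[0.6,0,0,0.2,0,0,0],[0.6,0,0,0,0,0,0],[0.6,0,0,0,0,0,0]]'
python3 - <<'E'
from h import *
s=snapshot("side"); P=sense(); T=P["tool_pos"]; print(T,P["ft_force"],P["finger_gap"])
g=proj(s,T)[0].astype(int)
cv2.imwrite("pics/c9.png",cv2.resize(s["image"][g[1]-40:g[1]+32,g[0]-40:g[0]+40],None,fx=8,fy=8,interpolation=cv2.INTER_CUBIC)[:,:,::-1])
perp=np.array([-np.sin(np.radians(13.1)),np.cos(np.radians(13.1)),0])
for z in (0,5,10,15): print(z,((proj(s,T*[1,1,0]+perp*35+[0,0,z])[0]-g+40)*8).round())
E
```

```text
time: 33.2
tool_pos: [555.8, -80.4, 1.5]
tcp_rot: [-179.9, 0.1, 13.1]
ft_force: [0.5, 0.2, -0.4]
finger_gap: 68.3
grip_force: 0.0
time: 33.53
tool_pos: [556.8, -80.6, -1.2]
tcp_rot: [-180.0, 0.0, 13.1]
ft_force: [-0.6, -0.3, 0.7]
finger_gap: 68.8
grip_force: 0.0
[556.91001736 -80.63787128  -1.06155854] [-0.04559485  0.67871485 -0.24673722] 68.56146890962823
0 [285. 362.]
5 [285. 349.]
10 [285. 336.]
15 [285. 323.]
```

View pics/c9.png

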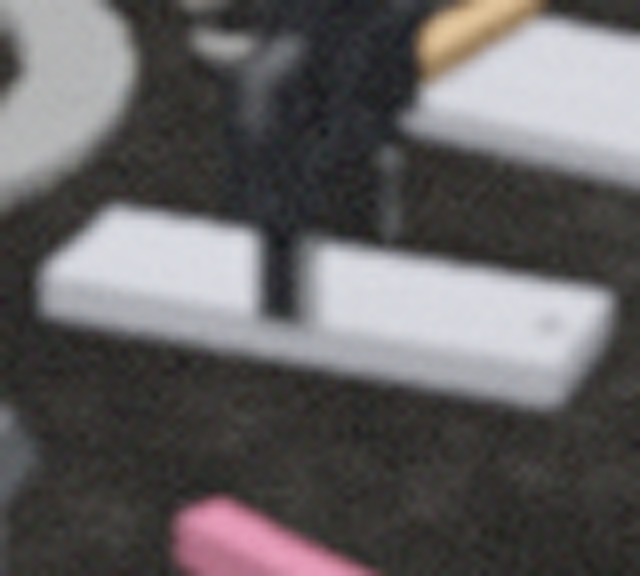

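The near fingertip (280,318) is at about z = 17, level with the board's top, so 13 mm more.

```bash
python3 -m handwheel '[[0.6,0,0,0.4,0,0,0],[0.6,0,0,0.3,0,0,0],[0.6,0,0,0.2,0,0,0],[0.6,0,0,0,0,0,0]]'
python3 -m handwheel '[[0.6,0,0,0.2,0,0,0],[0.6,0,0,0.2,0,0,0],[0.6,0,0,0,0,0,0],[0.6,0,0,0,0,0,0]]'
```

```text
time: 33.92
tool_pos: [556.3, -80.5, -10.9]
tcp_rot: [-180.0, 0.1, 13.1]
ft_force: [0.0, 0.1, 0.5]
finger_gap: 68.2
grip_force: 0.0
time: 34.25
tool_pos: [556.7, -80.6, -14.3]
tcp_rot: [-180.0, 0.0, 13.1]
ft_force: [-0.1, 0.6, -0.0]
finger_gap: 68.5
grip_force: 0.0
```

Still free, no contact. Close on the board.

```bash
python3 -m handwheel '[[0.4,0,0,0,0,0,0],[0,0,0,0,0,0,0],[-1,0,0,0,0,0,0],[-1,0,0,0,0,0,0],[-1,0,0,0,0,0,0]]' 80
python3 -m handwheel '[[-1,0,0,-0.1,0,0,0],[-1,0,0,-0.2,0,0,0],[-1,0,0,-0.4,0,0,0],[-1,0,0,-0.3,0,0,0],[-1,0,0,0,0,0,0],[-1,0,0,0,0,0,0]]' 80
```

```text
time: 34.67
tool_pos: [557.4, -80.8, -12.9]
tcp_rot: [180.0, -0.0, 13.1]
ft_force: [-3.7, 0.3, 7.9]
finger_gap: 57.8
grip_force: 88.1
time: 35.17
tool_pos: [557.1, -80.7, -3.9]
tcp_rot: [180.0, -0.0, 13.1]
ft_force: [0.3, 0.4, -5.5]
finger_gap: 57.8
grip_force: 86.1
```

```bash
python3 -m handwheel '[[-1,0,0,-1,0,0,0],[-1,0,0,-1.5,0,0,0],[-1,0,0,-2,0,0,0],[-1,0,0,-2,0,0,0],[-1,0,0,-1.5,0,0,0],[-1,0,0,-1,0,0,0],[-1,0,0,0,0,0,0],[-1,0,0,0,0,0,0]]' 80
python3 - <<'E'
from h import *
t=snapshot("top"); print(rect(t,"upper_board",sense()["tool_pos"][2]+28)[:2])
plan([567.8,-308.8,85],tool(2.8))
E
```

```text
time: 35.83
tool_pos: [557.2, -80.7, 86.3]
tcp_rot: [180.0, -0.1, 13.1]
ft_force: [-0.9, -0.3, -4.4]
finger_gap: 58.1
grip_force: 87.0
[(0.87, array([503.7, -92.8]), array([79.5, 59.1]), 12.7, array([499.1, -92.5], dtype=float32))]
t 35.9333 tcp [555.9 -80.4  84.6] [-1.799e+02  1.000e-01  1.310e+01] F [ 0.3 -0.7 -4. ] gap 58.0 grip 87.0
shift cm (current axes) [-4.01 22.52 -0.06]
turn rad [-0.001  0.002  0.179] ; shift cm after turn [ 0.07 22.87 -0.04]
```

```bash
python3 -m handwheel '[[-1,-0.2,1,0,0,0,0],[-1,-0.36,2,0,0,0,0.02],[-1,-0.43,2.3,0,0,0,0.02],[-1,-0.48,2.5,0,0,0,0.03],[-1,-0.48,2.5,0,0,0,0.03],[-1,-0.48,2.5,0,0,0,0.03],[-1,-0.48,2.5,0,0,0,0.03],[-1,-0.4,2.5,0,0,0,0.02],[-1,-0.3,2.3,0,0,0,0],[-1,-0.2,1.5,0,0,0,0],[-1,-0.1,1,0,0,0,0],[-1,0,0,0,0,0,0]]' 80
python3 - <<'E'
from h import *
plan([567.8,-308.8,20],tool(2.8))
E
```

```text
time: 36.93
tool_pos: [547.3, -311.5, 85.1]
tcp_rot: [-180.0, 0.0, 2.7]
ft_force: [-0.3, 0.4, -4.6]
finger_gap: 58.0
grip_force: 86.9
t 36.9333 tcp [ 547.3 -311.5   85.1] [-180.     0.     2.7] F [-0.3  0.4 -4.6] gap 58.0 grip 86.9
shift cm (current axes) [ 2.06 -0.17  6.51]
turn rad [-0.     0.001 -0.002] ; shift cm after turn [ 2.06 -0.17  6.51]
```

Correct by 2 cm in x, settle, then measure the held board against the wide one.

```bash
python3 -m handwheel '[[-1,0.5,-0.05,0.5,0,0,0],[-1,0.7,-0.06,1,0,0,0],[-1,0.6,-0.06,1,0,0,0],[-1,0.26,0,0.8,0,0,0],[-1,0,0,0.4,0,0,0],[-1,0,0,0,0,0,0],[-1,0,0,0,0,0,0]]' 80
python3 - <<'E'
from h import *
t=snapshot("top"); s=snapshot("side"); T=sense()["tool_pos"]; plan([567.8,-308.8,14],tool(2.8))
zt=T[2]+14+15
print(rect(t,"upper_board",zt)[:2]); print(rect(t,"lower_board",12)[:1])
try:
  X=tri((t,s),[cen(p,"upper_board",T+[0,0,20],15) for p in (t,s)]); print(X)
except Exception as e: print(e)
# ends of the held board along its axis in side view
for d in trace(s,"upper_board")[:2]:
  v,u=np.nonzero(d["pixels"]); print(d["conf"],u.min(),u.max(),v[u==u.min()].mean(),v[u==u.max()].mean())
R=tool(2.8).as_matrix()
for sx in (-95,95):
  for sy in (-30,30): print(sx,sy,proj(s,[T+R@[sx,sy,-(14)],T+R@[sx,sy,-29]]).round(1).tolist())
cv2.imwrite("pics/s_final0.png",s["image"][:,:,::-1])
E
```

```text
time: 37.52
tool_pos: [568.2, -306.3, 48.1]
tcp_rot: [-179.9, 0.1, 2.8]
ft_force: [0.0, -0.4, -4.2]
finger_gap: 57.8
grip_force: 86.9
t 37.6167 tcp [ 568.8 -307.1   49.3] [180.   -0.    2.8] F [-0.2 -0.1 -3.8] gap 57.9 grip 86.9
shift cm (current axes) [-0.11  0.17  3.53]
turn rad [ 0. -0. -0.] ; shift cm after turn [-0.1   0.17  3.53]
[(0.68, array([ 567.4, -303.2]), array([190.5,  61.2]), 4.2, array([ 578. , -303.9], dtype=float32))]
[(0.89, array([ 557.5, -294. ]), array([221., 100.]), 36.1, array([ 580.4, -283.4], dtype=float32))]
miss upper_board
'NoneType' object is not subscriptable
0.64 295 362 184.0 187.0
-95 -30 [[353.0, 178.1], [353.4, 173.4]]
-95 30 [[360.9, 172.4], [361.3, 167.9]]
95 -30 [[298.8, 166.7], [298.9, 162.3]]
95 30 [[307.9, 161.7], [308.0, 157.5]]
```

```bash
python3 -m handwheel '[[-1,-0.05,0.1,0.5,0,0,0],[-1,-0.03,0.1,0.7,0,0,0],[-1,0,0,0.7,0,0,0],[-1,0,0,0.5,0,0,0],[-1,0,0,0.3,0,0,0],[-1,0,0,0.2,0,0,0],[-1,0,0,0,0,0,0],[-1,0,0,0,0,0,0]]' 80
python3 - <<'E'
from h import *
t=snapshot("top"); s=snapshot("side"); T=sense()["tool_pos"]; plan([567.8,-309,14],tool(2.8))
print(rect(t,"upper_board",T[2]+29)[:2]); print(rect(t,"lower_board",12)[:1])
o=[cv2.resize(p["image"][g[1]-50:g[1]+50,g[0]-50:g[0]+50],None,fx=4,fy=4,interpolation=cv2.INTER_CUBIC) for p in (t,s) for g in [proj(p,T+[0,0,20])[0].astype(int)]]
cv2.imwrite("pics/c10.png",np.hstack(o)[:,:,::-1])
E
python3 -m handwheel '[[-1,0,0,0.1,0,0,0],[-1,0,0,0.1,0,0,0],[-1,0,0,0,0,0,0]]'
python3 -m handwheel '[[-1,0,0,0.1,0,0,0],[-1,0,0,0,0,0,0]]'
```

```text
time: 38.53
tool_pos: [567.9, -309.0, 19.8]
tcp_rot: [-180.0, 0.0, 2.8]
ft_force: [-0.2, -0.2, -4.5]
finger_gap: 57.7
grip_force: 86.9
t 38.6333 tcp [ 568.2 -309.1   20.3] [180.   -0.    2.8] F [-0.2  0.2 -3.4] gap 57.8 grip 86.9
shift cm (current axes) [-0.04 -0.02  0.63]
turn rad [ 0.    -0.001 -0.   ] ; shift cm after turn [-0.04 -0.02  0.63]
[(0.56, array([ 567.9, -305.3]), array([188.4,  64.8]), 3.6, array([ 580.1, -306.5], dtype=float32))]
[(0.87, array([ 557. , -294.3]), array([219.6,  93.4]), 35.4, array([ 578.4, -285.3], dtype=float32))]
time: 38.98
tool_pos: [567.7, -308.9, 17.7]
tcp_rot: [-180.0, 0.0, 2.8]
ft_force: [-0.1, 0.3, -4.5]
finger_gap: 57.8
grip_force: 86.9
time: 39.15
tool_pos: [567.7, -308.9, 16.6]
tcp_rot: [-180.0, 0.0, 2.8]
ft_force: [-0.9, 0.6, -4.8]
finger_gap: 57.6
grip_force: 86.9
```

```bash
python3 -m handwheel '[[-1,0,0.1,0.1,0,0,0],[-1,0,0,0,0,0,0]]'
python3 -m handwheel '[[-1,0,0,0.1,0,0,0],[-1,0,0,0,0,0,0]]'
```

```text
time: 39.32
tool_pos: [567.8, -310.1, 15.6]
tcp_rot: [-180.0, 0.0, 2.8]
ft_force: [0.9, -0.5, -4.3]
finger_gap: 57.7
grip_force: 86.9
time: 39.48
tool_pos: [568.0, -310.1, 15.1]
tcp_rot: [180.0, -0.0, 2.8]
ft_force: [-0.8, 0.5, -0.6]
finger_gap: 58.3
grip_force: 87.1
```

```bash
python3 -m handwheel '[[-1,0,0,0.05,0,0,0],[-1,0,0,0,0,0,0]]'
python3 -m handwheel '[[-1,0,0,0.05,0,0,0],[-1,0,0,0,0,0,0]]'
```

```text
time: 39.65
tool_pos: [568.1, -310.1, 15.1]
tcp_rot: [180.0, -0.0, 2.8]
ft_force: [-3.8, 1.3, 4.0]
finger_gap: 58.0
grip_force: 87.8
time: 39.82
tool_pos: [568.1, -310.1, 15.1]
tcp_rot: [180.0, -0.0, 2.8]
ft_force: [-5.7, 1.9, 8.8]
finger_gap: 58.4
grip_force: 88.4
```

View pics/c10.png

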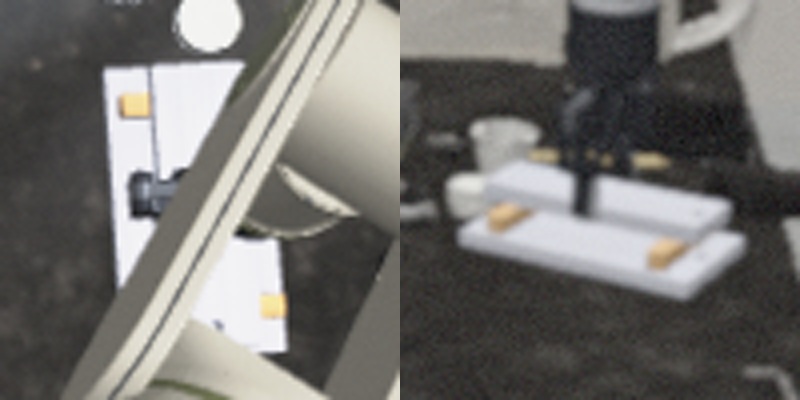

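The board rests on both sticks (ends visible at side crop (505,215) and (665,250)), and the force has gone from hanging weight to contact. I relax, release and rise.

```bash
python3 -m handwheel '[[-1,0,0,-0.1,0,0,0],[-1,0,0,0,0,0,0],[0.6,0,0,0,0,0,0],[0.75,0,0,0,0,0,0],[0.75,0,0,0,0,0,0],[0.75,0,0,-0.3,0,0,0],[0.75,0,0,-0.7,0,0,0],[0.75,0,0,-1.5,0,0,0],[0.75,0,0,-2.5,0,0,0],[0.75,0,0,-3,0,0,0],[0.75,0,0,-3,0,0,0],[0.75,0,0,-2,0,0,0]]' 40
python3 -m handwheel '[[0.75,-1,-2,0,0,0,0],[0.75,-1,-3,0,0,0,0],[0.75,-1,-3,0,0,0,0],[0.75,-1,-3,0,0,0,0],[0.75,-1,-3,0,0,0,0],[0.75,-1,-3,0,0,0,0],[0.75,-1,-3,0,0,0,0],[0.75,0,-2,0,0,0,0],[0.75,0,0,0,0,0,0],[0.75,0,0,0,0,0,0]]'
python3 - <<'E'
from h import *
t=snapshot("top"); s=snapshot("side"); cv2.imwrite("pics/fin.png",t["image"][:,:,::-1])
for n,z in (("lower_board",12),("upper_board",43),("white_jar",24),("stick_low",28)): print(n,rect(t,n,z)[:3])
print(rect(s,"upper_board",43)[:1])
for n in ("rack","round_sample","gauge_block","white_bottle","white_jar","upper_board","lower_board"):
  print(n,[d["location"].round(0) if hasattr(d["location"],"round") else d["location"] for d in place_of(t,n)[:1]+place_of(s,n)[:1]])
print(sense()["tool_pos"],sense()["ft_force"],sense()["time"])
E
```

```text
time: 40.82
tool_pos: [569.3, -310.9, 150.4]
tcp_rot: [179.8, -0.2, 2.8]
ft_force: [0.5, -1.3, 1.6]
finger_gap: 74.7
grip_force: 0.0
time: 41.65
tool_pos: [488.0, -93.0, 146.7]
tcp_rot: [180.0, -0.1, 2.9]
ft_force: [0.2, -0.7, -0.7]
finger_gap: 74.6
grip_force: 0.0
lower_board [(0.76, array([ 566.7, -308.8]), array([201.9, 113. ]), 2.8, array([ 569.4, -314.8], dtype=float32))]
upper_board [(0.84, array([ 568.7, -307.6]), array([192.6,  65.8]), 2.3, array([ 567.1, -308.9], dtype=float32))]
white_jar [(0.8, array([ 696.3, -318. ]), array([45.2, 40.7]), -63.2, array([ 695.9, -317.8], dtype=float32))]
stick_low [(0.72, array([327.6, 140.9]), array([101.3,  20.4]), 45.6, array([327.5, 140.5], dtype=float32)), (0.61, array([ 639. , -305.8]), array([102.,  17.]), -87.9, array([ 639. , -299.4], dtype=float32)), (0.52, array([444.9,  86.9]), array([95.4, 15.8]), -10.9, array([443.4,  87.3], dtype=float32))]
[(0.95, array([ 565.5, -296.9]), array([204.8, 106.3]), 3.2, array([ 563.3, -294.8], dtype=float32))]
rack [[523.5, 241.8, 0.9], [518.3, 240.4, -0.6]]
round_sample [[431.5, 297.6, 0.2], [426.0, 298.5, 1.8]]
gauge_block [[423.7, 224.1, -1.6], [428.4, 225.0, 2.6]]
white_bottle [[659.6, 367.9, 2.3], [660.3, 370.5, 4.6]]
white_jar [[698.3, -318.8, 2.0], [696.3, -322.0, -3.9]]
upper_board [[567.2, -308.1, 26.8], [569.6, -306.8, 28.2]]
lower_board [[571.9, -307.9, -1.1], [566.1, -311.1, 2.2]]
[487.39047704 -93.5932575  144.91533683] [-0.21861036 -0.06258637  0.33938269] 42.7
```

The boards are concentric within about 2 mm and half a degree, the upper board's underside is at about z = 28, and the bystanders haven't moved. I'm handing in.

```bash
python3 -c "
from bench import *
print(hand_in())"
```

```text
the job is handed in; nothing more can be done
None
```

I handed the job in at about 43 s: the narrow board rests on both sticks, centred over the wide board to within about 2 mm and running the same way, and the wide board and bystanders measured as unmoved; no verdict came back.

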